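Restock a gravity-feed lane of diamond-disc boxes, oldest out first

TASK

I need the next box of blue discs: take the oldest blue box, the one at the front of the blue lane of the sloping rack, and stand it upright in the dark wooden bench tray. When the others have slid down, load the two new blue boxes from the cardboard carton into the same lane, standing behind the older ones. Set the boxes down, do not drop or tip them, and leave everything else on the bench where it is, the green box in the carton and the jar in the tray too.

Things in the scene. Friction and masses are not known exactly. Their poses are not given: they have to be found in the camera images.
- rack: plywood gravity-feed rack, 205 x 250 mm, fixed; origin: centre of its underside on the bench, x to its high back. Three lanes side by side, 80 mm apart, low ends towards the robot: slick floor (friction of the boxes on it about 0.1), 46 mm wide between side lips 3 mm thick rising 14 mm over the floor; clear front stop rising 26 mm. Nothing else rises above the lips but the boxes
- lane_blue: the blue lane (blue cards at both ends): a channel 190 mm long sloping down to the front at 0.21 rad, fixed. Origin: middle of its floor, at the inner face of the front stop; x up the lane to the open back end, y across, z square to the floor. Boxes slide down by themselves; touching, their centres lie 20, 60, 100 and 140 mm from the stop
- lane_green: the green lane (green cards at both ends): a channel 190 mm long sloping down to the front at 0.21 rad, fixed. Origin: middle of its floor, at the inner face of the front stop; x up the lane to the open back end, y across, z square to the floor. Boxes slide down by themselves; touching, their centres lie 20, 60, 100 and 140 mm from the stop
- lane_amber: the amber lane (amber cards at both ends): a channel 190 mm long sloping down to the front at 0.21 rad, fixed. Origin: middle of its floor, at the inner face of the front stop; x up the lane to the open back end, y across, z square to the floor. Boxes slide down by themselves; touching, their centres lie 20, 60, 100 and 140 mm from the stop
- blue_oldest: the oldest blue box, first in the blue lane (against the front stop): square 40 x 40 mm, 58 mm tall, 40 to 85 g, grey foot, clear cover, paper label and colour band round all four sides, coloured sticker on the lid. Origin: centre of its underside; z up through the lid, x and y square to its sides
- blue_old2: the next blue box, second in the blue lane: same make and size, same origin and axes as blue_oldest
- blue_old3: third and last blue box in the blue lane at the start: same make and size as blue_oldest
- new_blue_a: a new blue box standing in the carton, turned any way: same make and size, same origin and axes as blue_oldest
- new_blue_b: a new blue box standing in the carton, turned any way: same make and size, same origin and axes as blue_oldest
- new_green: a new box with green bands and sticker, standing in the carton between or beside the new blue ones; not wanted in this job: same make and size as blue_oldest
- green_1: a green box, first in the green lane: same make and size as blue_oldest; a bystander
- green_2: a green box, second in the green lane: same make and size as blue_oldest; a bystander
- amber_1: an amber box, first in the amber lane: same make and size as blue_oldest; a bystander
- amber_2: an amber box, second in the amber lane: same make and size as blue_oldest; a bystander
- carton: cut-down cardboard delivery carton, open-topped, 140 (x) x 190 (y) mm outside, walls 20 mm high and 4 mm thick, floor 4 mm thick, fixed. Origin: centre of its underside on the bench
- tray: dark wooden bench tray with grey felt, open-topped, 130 (x) x 160 (y) mm outside, walls 18 mm high and 6 mm thick, floor 6 mm thick, fixed. Origin: centre of its underside on the bench. A small jar already stands in it
- jar: small glass jar with a black lid standing in the tray, 38 mm across, 42 mm tall; a bystander. Origin: centre of its underside
- bottle: tall amber glass bottle with a white cap standing on the bench between the rack and the tray or carton, 54 mm across, 165 mm tall; a bystander. Origin: centre of its underside
- pliers: red-handled pliers lying on the bench beside the carton or tray, about 145 mm long, 45 mm wide, 12 mm thick; a bystander. Origin: underside, at mid length; x points to the jaws
- sorter: clear-lidded sorting box lying on the bench, 90 (x) x 130 (y) x 26 mm; a bystander. Origin: centre of its underside

How it is judged (in metres and radians):
On the way, in this order (a step that is already met when the one before it is completed fails the run):
1. the oldest blue box stands upright in the bench tray, let go (x of blue_oldest in the frame of tray between -0.048 and 0.048 m and y of blue_oldest in the frame of tray between -0.063 and 0.063 m and z of blue_oldest in the frame of tray between 0 and 0.012 m and angle between blue_oldest's own z axis and vertical below 0.1 rad and contact force between blue_oldest and the fingers below 0.1 N and linear speed of blue_oldest below 0.02 m/s), for 0.2 s.
2. one of the new blue boxes stands in the blue lane behind the older ones, let go (((x of new_blue_a in the frame of lane_blue between 0.085 and 0.17 m and y of new_blue_a in the frame of lane_blue between -0.008 and 0.008 m and z of new_blue_a in the frame of lane_blue between -0.005 and 0.006 m and angle between the z axis of new_blue_a and the z axis of lane_blue, either way round below 0.1 rad and contact force between new_blue_a and the fingers below 0.1 N and linear speed of new_blue_a below 0.02 m/s) or (x of new_blue_b in the frame of lane_blue between 0.085 and 0.17 m and y of new_blue_b in the frame of lane_blue between -0.008 and 0.008 m and z of new_blue_b in the frame of lane_blue between -0.005 and 0.006 m and angle between the z axis of new_blue_b and the z axis of lane_blue, either way round below 0.1 rad and contact force between new_blue_b and the fingers below 0.1 N and linear speed of new_blue_b below 0.02 m/s))), for 0.2 s.
At the end, for the whole second after the job is handed in: Oldest blue box upright (0.1 rad) on the tray floor; in the blue lane, square to its floor (0.1 rad) and within 8 mm of its middle: the two old boxes with centres 10-30 and 48-72 mm from the stop, both new ones behind at 85-170 mm; all at rest and let go (all of step 1 and x of blue_old2 in the frame of lane_blue between 0.01 and 0.03 m and y of blue_old2 in the frame of lane_blue between -0.008 and 0.008 m and z of blue_old2 in the frame of lane_blue between -0.005 and 0.006 m and angle between the z axis of each of blue_old2, blue_old3, new_blue_a, new_blue_b and the z axis of lane_blue, either way round below 0.1 rad and x of blue_old3 in the frame of lane_blue between 0.048 and 0.072 m and y of blue_old3 in the frame of lane_blue between -0.008 and 0.008 m and z of blue_old3 in the frame of lane_blue between -0.005 and 0.006 m and x of new_blue_a in the frame of lane_blue between 0.085 and 0.17 m and y of new_blue_a in the frame of lane_blue between -0.008 and 0.008 m and z of new_blue_a in the frame of lane_blue between -0.005 and 0.006 m and contact force between each of new_blue_a, new_blue_b and the fingers below 0.1 N and linear speed of each of new_blue_a, new_blue_b below 0.02 m/s and x of new_blue_b in the frame of lane_blue between 0.085 and 0.17 m and y of new_blue_b in the frame of lane_blue between -0.008 and 0.008 m and z of new_blue_b in the frame of lane_blue between -0.005 and 0.006 m); the robot touches nothing.
It fails at once if a box of another colour is moved by more than 15 mm or tipped (distance of any of new_green, green_1, green_2, amber_1, amber_2 from where it was at the start of the episode above 0.015 m or angle between any of new_green, green_1, green_2, amber_1, amber_2's own z axis and vertical above 0.5 rad).
It fails at once if the jar, the bottle, the pliers or the sorting box is moved by more than 20 mm (distance of any of jar, bottle, pliers, sorter from where it was at the start of the episode above 0.02 m).
It fails at once if a blue box is tipped over (more than 1 rad) (angle between any of blue_oldest, blue_old2, blue_old3, new_blue_a, new_blue_b's own z axis and vertical above 1 rad).
It fails at once if a blue box is dropped or thrown (faster than 0.75 m/s while not held; a free fall of about 30 mm) ((contact force between blue_oldest and the fingers below 0.05 N and linear speed of blue_oldest above 0.75 m/s) or (contact force between blue_old2 and the fingers below 0.05 N and linear speed of blue_old2 above 0.75 m/s) or (contact force between blue_old3 and the fingers below 0.05 N and linear speed of blue_old3 above 0.75 m/s) or (contact force between new_blue_a and the fingers below 0.05 N and linear speed of new_blue_a above 0.75 m/s) or (contact force between new_blue_b and the fingers below 0.05 N and linear speed of new_blue_b above 0.75 m/s)).
It also fails if it takes over 70 s, if anything falls off the work surface, if the arm or the gripper's body presses on something with over 40 N, if the wrist force passes 120 N, or if a joint passes its speed limit or range.

ROBOT

A 7-joint arm with a two-finger parallel gripper is mounted at the origin on the work surface. World frame = base frame: x ahead of the robot, y to its left, z up, the work surface at z = 0. Lengths are in m, angles in degrees, forces in N, time in s.
With the tool pointing down it reaches from about 0.35 to 0.9 m from the base axis. Payload 19.9 kg.
Tool frame: the origin (TCP) lies between the finger pads; the fingertips stand 17 mm ahead of it and the grasp point (between the pads) lies 2 mm behind it; z points along the fingers, y is the direction in which the jaws open and shut (so a half turn about z gives the same grasp; the last joint's range is limited). The gripper opens to 85 mm and grips with 20 to 120 N. Pads are 22 mm wide; open, the fingers measure 114 mm over their backs; the gripper's body (76 mm by 85 mm) begins 54 mm behind the grasp point. The pads swing forward as they close: fully open they stand 13 mm farther back than shut.
Start: joints at [66.836, 23.915, -0.59, 92.452, 0.269, 63.638, -3.037], TCP at [0.222, -0.584, 0.248] pointing down, gripper open.
Joint ranges: [-161.28, 161.28], [-22.2, 115.67], [-73.04, 71.86], [3.21, 147.25], [-68.34, 248.33], [10.77, 114.83], [-161.83, 161.83]. Speed limits (degrees/s): [108.29, 108.29, 136.94, 136.94, 172.46, 172.46, 172.46].

INTERFACE

Orientations are given as [roll, pitch, yaw] about the fixed x, y, z axes, in that order (R = Rz(yaw) Ry(pitch) Rx(roll)).
In Python, from rig import robot gives the robot as it stands. The module is installed in compiled form; this text tells all that it offers.
- The arm moves only by the tool servo_tool, never from a script. Its argument "plan" is one flat list of numbers, 7 for each row, row after row: the closure, from 0 (fully open) to 1 (shut), then the shift along the tool's x, y, z in mm, then the turn, a rotation vector about the tool's x, y, z in rad. In form: [claw, x, y, z, wx, wy, wz, claw, x, y, z, wx, wy, wz, ...]. A call has 1 to 10 rows; each row is the pose to reach, as a shift and turn from the pose commanded when the call began, along the tool's axes at that moment; what a row does not reach only later rows make up. A row lasts 1/10 s, in which the tool goes at most 50 mm and 8.59 degrees, less where a joint would pass 70% of its speed; a pose out of reach is approached as far as the arm can. A call with a gripper value outside its range is refused whole. The fingers move at their own pace and stop on an object; "squeeze" is the grip in N (left out, the last holds). Time passes only in rows, so rows that repeat a pose let the fingers close. It gives the time, the measured TCP pose, the force and the opening at its end, in the units of the state.
- robot.get_obs(): the state, without advancing time (a new reading comes with each control period).
- robot.get_image(name): name is "scene" or "side" or "wrist"; returns a dict with "pixels" (400x640x3 uint8, blue, green, red), "vertical_fov" (degrees; the focal length in pixels is half the picture's height over the tangent of half this angle, whatever the lens; pixels are square), "cx", "cy" (the principal point, pixels), "world_from_camera" (4x4, takes a point from camera to world coordinates). Camera axes: x right, y up, looking along -z (the intrinsics and any distortion apply to the point x, -y, -z); pixel columns grow to the right and rows downward; lengths in m; the calibration is good to about 2 mm. A picture is of the moment at which its call begins. There is no depth.
- robot.job_done(): hands the job in, once; it reports no verdict.
Trained networks look in a picture, given as the dict that the camera call returned (one of the last four; its "shot" number tells which), for a name from the list of things; names that differ only in an ending like _2 or _b are one class to them, and where a whole thing is asked for, a point or a joint stands for the part that bears it (a point fixed in the world has none). Each returns a list of dicts, best first, with "conf" (0 to 1); they miss things now and then, are a little off and sometimes report something else, mostly with a low value. They report only what shows in the picture. A call takes as long as a camera call.
- robot.find_in(picture, label): "centre" ([x, y, z] in m, in world coordinates, good to about 4 mm: the middle of the surface that is visible of it).
The state is a dict: "time": time; "joint_pos": joint angles; "joint_velocities": joint speeds; "effort": joint torques, N m; "tool_pos": TCP position; "ee_rot": TCP orientation; "force": force on the tool from outside, world axes, zero at the start; "wrist_torque": the same for the moment, N m; "grip_width": opening from 0.0 (shut) to 1.0 (fully open).
Only numpy, scipy, OpenCV 4.12 (cv2) and the standard library are available. Lean on these libraries where they do the work, as an engineer would, in place of code of your own. Each camera call takes 0.05 s, during which the arm holds its last target. There are 200 camera calls.

## Working session

There is one attempt and no reset: what is moved stays moved. The work goes in short steps, Python scripts to look and compute and a tool call to move; the robot and the scene stay as the last step left them, time stands still between calls to the robot, and variables do not carry over. Pictures are saved under pics/ and viewed, about 8 in all and at most 12, crops included, and the job is handed in when it is done.

Besides the shell and the picture viewer there is one more tool, called after ">>>" as name(argument=value, ...) on one line, values as JSON. servo_tool: Moves the arm, as the interface text tells. Its arguments: {"type":"object","properties":{"plan":{"type":"array","items":{"type":"number"}},"squeeze":{"type":"number"}},"required":["plan"]}

```bash
mkdir -p pics; ls
cat > h.py <<'E'
import numpy as np, cv2
from rig import robot
def cam(name):
    p=robot.get_image(name); return p
def find(p,labels):
    for l in labels:
        for d in robot.find_in(p,l)[:6]:
            print(l,round(d['conf'],2),np.round(d['centre'],3))
def proj(p,X):
    f=200/np.tan(np.radians(p['vertical_fov'])/2)
    c=np.linalg.inv(p['world_from_camera'])@np.append(X,1)
    return p['cx']+f*c[0]/-c[2], p['cy']-f*c[1]/-c[2]
def ray(p,u,v,z):
    f=200/np.tan(np.radians(p['vertical_fov'])/2)
    W=np.array(p['world_from_camera']); d=W[:3,:3]@np.array([(u-p['cx'])/f,-(v-p['cy'])/f,-1]); o=W[:3,3]
    return o+d*(z-o[2])/d[2]
E
python3 - <<'E'
from h import *
o=robot.get_obs(); print({k:np.round(v,3) for k,v in o.items()})
for n in ['scene','side']:
    p=cam(n); cv2.imwrite(f'pics/{n}0.png',np.asarray(p['pixels'])); print(n,[ (k,np.round(v,3)) for k,v in p.items() if k!='pixels'])
    find(p,['rack','lane_blue','blue_oldest','new_green','amber_1','carton','tray','jar','bottle','pliers','sorter'])
E
```

```text
pics
{'time': np.float64(0.0), 'joint_pos': array([66.836, 23.949, -0.589, 92.486,  0.268, 63.639, -3.036]), 'joint_velocities': array([ 0.065, -0.058,  0.028, -0.008, -0.035,  0.102,  0.025]), 'effort': array([-0.0000e+00, -8.6442e+01,  6.8000e-01, -4.3489e+01,  1.9000e-02,
        7.0000e-03,  0.0000e+00]), 'tool_pos': array([ 0.222, -0.584,  0.248]), 'ee_rot': array([-1.79928e+02,  5.00000e-03,  2.07860e+01]), 'force': array([-0.235, -0.817,  0.733]), 'wrist_torque': array([ 0.085,  0.014, -0.028]), 'grip_width': np.float64(1.0)}
scene [('vertical_fov', np.float64(45.98)), ('cx', np.float64(316.968)), ('cy', np.float64(202.501)), ('world_from_camera', array([[ 0.522, -0.719,  0.458,  1.094],
       [ 0.853,  0.448, -0.268, -0.364],
       [-0.013,  0.531,  0.848,  1.102],
       [ 0.   ,  0.   ,  0.   ,  1.   ]])), ('shot', np.int64(1))]
rack 0.64 [0.614 0.14  0.014]
lane_blue 0.67 [0.574 0.304 0.072]
lane_blue 0.67 [ 0.611 -0.157  0.007]
blue_oldest 0.48 [0.532 0.277 0.113]
blue_oldest 0.34 [0.524 0.192 0.101]
new_green 0.64 [0.531 0.275 0.116]
new_green 0.61 [ 0.462 -0.319  0.06
[... 559 characters left out ...]
,  0.297],
       [-0.32 , -0.654,  0.686,  0.654],
       [-0.006,  0.725,  0.689,  0.752],
       [ 0.   ,  0.   ,  0.   ,  1.   ]])), ('shot', np.int64(2))]
rack 0.86 [0.542 0.314 0.011]
rack 0.62 [ 0.599 -0.143  0.006]
rack 0.49 [0.511 0.21  0.11 ]
lane_blue 0.6 [0.572 0.302 0.076]
blue_oldest 0.69 [0.447 0.274 0.103]
new_green 0.95 [ 0.442 -0.301  0.044]
amber_1 0.68 [0.509 0.211 0.106]
amber_1 0.67 [0.477 0.204 0.106]
amber_1 0.16 [0.54  0.135 0.107]
carton 0.65 [ 0.413 -0.296  0.001]
carton 0.38 [ 0.597 -0.142  0.005]
tray 0.94 [ 0.596 -0.144  0.008]
jar 0.59 [ 0.611 -0.177  0.045]
bottle 0.57 [ 0.439 -0.098  0.086]
pliers 0.56 [ 0.553 -0.381  0.009]
sorter 0.82 [ 0.65  -0.371  0.022]
```

View pics/scene0.png

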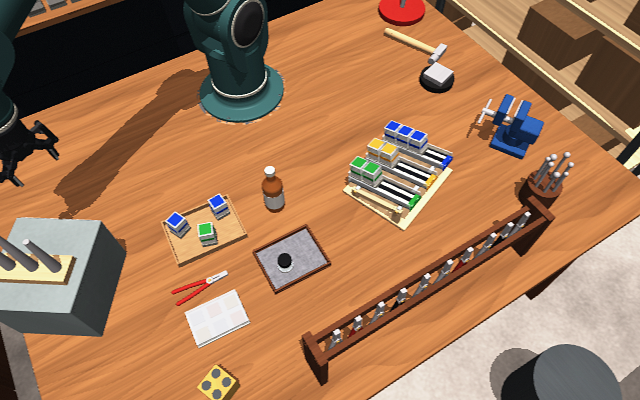

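View pics/side0.png

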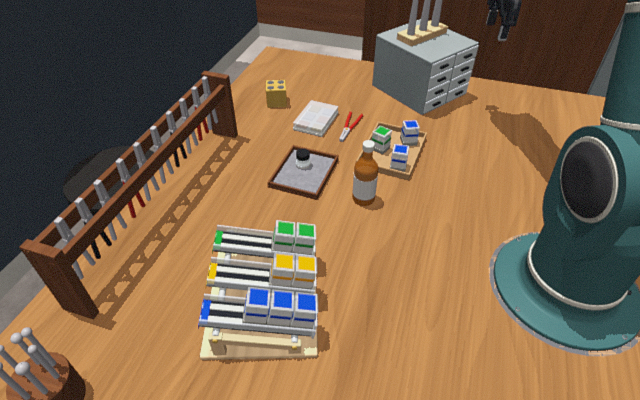

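```bash
cat >> h.py <<'E'
def blobs(p,col,lo=15,hi=20000):
    h=cv2.cvtColor(np.asarray(p['pixels']),cv2.COLOR_BGR2HSV)
    r={'blue':((108,140,90),(130,255,255)),'green':((50,140,60),(75,255,255)),'amber':((18,150,120),(32,255,255))}[col]
    m=cv2.inRange(h,*r); n,_,s,c=cv2.connectedComponentsWithStats(m)
    return [(c[i],s[i]) for i in range(1,n) if lo<s[i][4]<hi]
E
python3 - <<'E'
from h import *
for n in ['scene','side']:
    p=cam(n)
    for col in ['blue','green','amber']:
        for c,s in blobs(p,col): print(n,col,np.round(c,1),s, np.round(ray(p,*c,0.062),3), np.round(ray(p,*c,0.11),3))
p=cam('wrist'); print([(k,np.round(v,3)) for k,v in p.items() if k!='pixels'])
E
```

```text
scene blue [505.4 103.6] [498  94  15  20 154] [0.532 0.622 0.062] [0.557 0.577 0.11 ]
scene blue [528.5 120.1] [516 101  27  35 470] [0.615 0.633 0.062] [0.637 0.587 0.11 ]
scene blue [392.6 125.4] [386 121  14  10  76] [0.422 0.288 0.062] [0.453 0.258 0.11 ]
scene blue [507.7 141.7] [491 124  38  32 384] [0.643 0.526 0.062] [0.664 0.485 0.11 ]
scene blue [405.  130.1] [399 126  14   9  80] [0.455 0.308 0.062] [0.485 0.277 0.11 ]
scene blue [417.7 135.1] [411 131  14  10  82] [0.49  0.327 0.062] [0.517 0.295 0.11 ]
scene blue [446.2 161. ] [442 155  10  16  77] [0.604 0.336 0.062] [0.627 0.304 0.11 ]
scene blue [216.4 200.6] [210 195  14  12 106] [ 0.387 -0.256  0.062] [ 0.419 -0.261  0.11 ]
scene blue [221.3 210.4] [217 208  10   6  20] [ 0.421 -0.258  0.062] [ 0.452 -0.263  0.11 ]
scene blue [174.5 219. ] [167 213  16  13 113] [ 0.381 -0.371  0.062] [ 0.413 -0.37   0.11 ]
scene green [358.6 161.8] [352 157  14  10  80] [0.479 0.131 0.062] [0.507 0.108 0.11 ]
scene green [371.2 167.1] [364 162  15  11  87] [0.512 0.15  0.062] [0.539 0.126 0.11 ]
scene green [414.  200.6] [409 194  
[... 2050 characters left out ...]
 0.792 -0.411  0.062] [ 0.757 -0.337  0.11 ]
side amber [284.  260.9] [276 254  17  14 193] [0.532 0.162 0.062] [0.516 0.196 0.11 ]
side amber [306.  263.1] [299 256  15  15 184] [0.49  0.153 0.062] [0.477 0.188 0.11 ]
side amber [211.8 270.5] [207 263  11  16 120] [0.653 0.226 0.062] [0.628 0.256 0.11 ]
side amber [281.9 277.6] [274 276  18   4  24] [0.521 0.199 0.062] [0.506 0.231 0.11 ]
[('vertical_fov', np.float64(67.306)), ('cx', np.float64(321.413)), ('cy', np.float64(199.67)), ('world_from_camera', array([[ 0.354,  0.9  ,  0.254,  0.286],
       [-0.935,  0.341,  0.096, -0.561],
       [-0.   , -0.272,  0.962,  0.374],
       [ 0.   ,  0.   ,  0.   ,  1.   ]])), ('shot', np.int64(5))]
```

```bash
cat >> h.py <<'E'
def ldir(p,u,v):
    a=ray(p,u,v,0.); o=np.array(p['world_from_camera'])[:3,3]; d=a-o; return o,d/np.linalg.norm(d)
def tri(obs):
    A=np.zeros((3,3));b=np.zeros(3);L=[]
    for p,u,v in obs:
        o,d=ldir(p,u,v);M=np.eye(3)-np.outer(d,d);A+=M;b+=M@o;L.append((o,M))
    x=np.linalg.solve(A,b); return x,max(np.linalg.norm(M@(x-o)) for o,M in L)
E
python3 - <<'E'
from h import *
s=cam('scene');d=cam('side')
P={'b1':((392.6,125.4),(306.1,301.7)),'b2':((405,130.1),(282.7,299.5)),'b3':((417.7,135.1),(258.3,296.5)),
'a1':((376.1,143.3),(306,263.1)),'a2':((388.4,148),(284,260.9)),'g1':((358.6,161.8),(306,230.1)),'g2':((371.2,167.1),(285.4,227.8))}
R={}
for k,(a,b) in P.items():
    R[k],e=tri([(s,*a),(d,*b)]); print(k,np.round(R[k],4),round(e,4))
for a,b in [('b1','b3'),('b1','b2'),('a1','a2'),('g1','g2'),('g1','b1'),('g2','b2')]:
    v=R[b]-R[a]; print(a,b,np.round(v,4),np.degrees(np.arctan2(v[1],v[0])),np.linalg.norm(v))
# tray: jar
for n,l in [(s,'jar'),(d,'jar'),(s,'bottle'),(d,'bottle')]: pass
for n,p in [('s',s),('d',d)]:
    g=cv2.cvtColor(np.asarray(p['pixels']),cv2.COLOR_BGR2HSV)
w=cam('wrist'); cv2.imwrite('pics/w0.png',np.asarray(w['pixels']))
# tray corners top (z=.018) from view: scene (253,253),(302,226),(330,263),(276,292)
for u,v in [(253,252),(303,227),(330,263),(276,292)]: print(np.round(ray(s,u,v,.018),3))
for u,v in [(292,147),(338,154),(309,196),(269,186)]: print('d',np.round(ray(d,u,v,.018),3))
print('jar',np.round(ray(s,285,260,.042),3),np.round(ray(d,302,152,.042),3))
print('bot',np.round(ray(s,270,171,.165),3),np.round(ray(d,368,145,.165),3))
E
```

```text
b1 [0.4507 0.2605 0.1058] 0.0002
b2 [0.4871 0.2739 0.1138] 0.0002
b3 [0.5245 0.2864 0.1226] 0.0002
a1 [0.478  0.185  0.1057] 0.0001
a2 [0.5141 0.1988 0.1144] 0.0002
g1 [0.5046 0.1101 0.1055] 0.0001
g2 [0.5411 0.124  0.114 ] 0.0001
b1 b3 [0.0738 0.0259 0.0167] 19.319521098103078 0.07999588934906579
b1 b2 [0.0364 0.0134 0.008 ] 20.160898738527425 0.039588683883810025
a1 a2 [0.036  0.0138 0.0087] 20.931801417222697 0.03955347607944832
g1 g2 [0.0365 0.014  0.0085] 20.957287493937578 0.039975395517605136
g1 b1 [-0.0539  0.1505  0.0003] 109.69893653054565 0.15981144623601914
g2 b2 [-0.054   0.1498 -0.0002] 109.80156387533526 0.15926623970867823
[ 0.548 -0.238  0.018]
[ 0.553 -0.092  0.018]
[ 0.677 -0.087  0.018]
[ 0.673 -0.24   0.018]
d [ 0.667 -0.231  0.018]
d [ 0.543 -0.24   0.018]
d [ 0.562 -0.067  0.018]
d [ 0.665 -0.07   0.018]
jar [ 0.621 -0.183  0.042] [ 0.623 -0.19   0.042]
bot [ 0.448 -0.118  0.165] [ 0.441 -0.111  0.165]
```

View pics/w0.png

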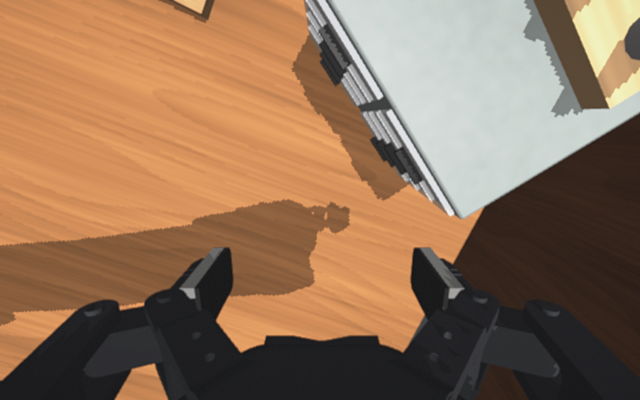

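```bash
cat >> h.py <<'E'
from scipy.spatial.transform import Rotation as Ro
Y=np.radians(19.8); T=0.21
EX=np.array([np.cos(T)*np.cos(Y),np.cos(T)*np.sin(Y),np.sin(T)]); EZ=np.array([-np.sin(T)*np.cos(Y),-np.sin(T)*np.sin(Y),np.cos(T)]); EY=np.cross(EZ,EX)
RL=np.column_stack([EX,-EY,-EZ])
B1=np.array([.4507,.2605,.1058]); ORG=B1-20e-3*EX-58e-3*EZ   # lane origin
def lane(x,y,z): return ORG+x*EX+y*EY+z*EZ
def Rdown(yaw): return (Ro.from_euler('z',yaw,degrees=True)*Ro.from_euler('x',180,degrees=True)).as_matrix()
def go(pos,R,frm=None):
    o=robot.get_obs(); p0=np.array(o['tool_pos']); R0=Ro.from_euler('xyz',o['ee_rot'],degrees=True).as_matrix()
    if frm is not None: p0,R0=frm
    d=R0.T@(np.array(pos)-p0)*1000; w=Ro.from_matrix(R0.T@R).as_rotvec()
    print('shift',np.round(d,1),'turn',np.round(w,3)); return pos,R
E
python3 - <<'E'
from h import *
print(ORG,EX,EZ)
for z in (.036,.058): print(lane(.02,0,z))
go(lane(.02,0,.12),RL); go(lane(.02,0,.2),RL)
E
```

```text
[0.44367167 0.25796965 0.04490501] [0.92021048 0.33129616 0.2084599 ] [-0.19613591 -0.07061327  0.97803091]
[0.45501499 0.26205349 0.08428332]
[0.4507 0.2605 0.1058]
shift [ 500.9 -708.8   81.9] turn [-0.002  0.21   0.017]
shift [ 484.2 -709.1    3.6] turn [-0.002  0.21   0.017]
```

>>> servo_tool(plan=[0.25, 233, -190, 20, 0, 0, 0, 0.25, 233, -190, 20, 0, 0, 0, 0.25, 233, -190, 20, 0, 0, 0, 0.25, 233, -190, 20, 0, 0, 0, 0.25, 233, -190, 20, 0, 0, 0, 0.25, 233, -190, 20, 0, 0, 0, 0.25, 233, -190, 20, 0, 0, 0, 0.25, 233, -190, 20, 0, 0, 0, 0.25, 233, -190, 20, 0, 0, 0], squeeze=40)

```text
time: 2.4
tool_pos: [0.3718, -0.3248, 0.2284]
ee_rot: [180.0, 0.0, 20.7]
force: [-0.1, 0.1, -0.4]
grip_width: 0.745
```

Run:
```python
from h import *
w=cam('wrist'); cv2.imwrite('pics/w1.png',np.asarray(w['pixels']))
for col in ('blue','green'):
    for c,s in blobs(w,col,150): print(col,np.round(c,1),s,np.round(ray(w,*c,.062),4))
go(lane(.02,0,.12),RL); go(lane(.02,0,.2),RL)
```

```text
blue [259.6 148.9] [243 131  35  37 889] [ 0.3852 -0.2568  0.062 ]
blue [367. 195.] [353 181  29  29 796] [ 0.3794 -0.3717  0.062 ]
green [341.  111.3] [321  90  41  43 921] [ 0.4453 -0.3174  0.062 ]
shift [ 267.9 -520.    61.7] turn [-0.001  0.21   0.016]
shift [ 251.3 -520.2  -16.5] turn [-0.001  0.21   0.016]
```

View pics/w1.png

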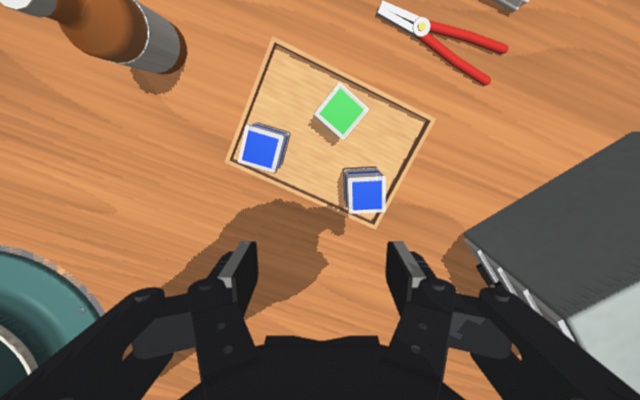

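```bash
cat >> h.py <<'E'
def rects(p,col,z,lo=150):
    h=cv2.cvtColor(np.asarray(p['pixels']),cv2.COLOR_BGR2HSV)
    r={'blue':((108,140,90),(130,255,255)),'green':((50,140,60),(75,255,255))}[col]
    n,L,s,c=cv2.connectedComponentsWithStats(cv2.inRange(h,*r))
    for i in range(1,n):
        if s[i][4]<lo: continue
        k=cv2.findContours((L==i).astype(np.uint8),cv2.RETR_EXTERNAL,cv2.CHAIN_APPROX_NONE)[0][0][:,0]
        q=np.float32([ray(p,u,v,z)[:2]*1000 for u,v in k]); (cx,cy),(a,b),t=cv2.minAreaRect(q)
        print(col,np.round((cx,cy),1),'size',round(a,1),round(b,1),'yaw mod 90:',round(t%90,1))
E
python3 - <<'E'
from h import *
w=cam('wrist'); rects(w,'blue',.062); rects(w,'green',.062)
E
```

```text
blue [ 384.9 -256.9] size 28.5 28.7 yaw mod 90: 4.0
blue [ 379.3 -371.8] size 28.6 28.5 yaw mod 90: 23.1
green [ 445.1 -317.4] size 27.8 27.6 yaw mod 90: 70.6
```

>>> servo_tool(plan=[0.25, 251, -520, -16, 0, 0.21, 0.016, 0.25, 251, -520, -16, 0, 0.21, 0.016, 0.25, 251, -520, -16, 0, 0.21, 0.016, 0.25, 251, -520, -16, 0, 0.21, 0.016, 0.25, 251, -520, -16, 0, 0.21, 0.016, 0.25, 251, -520, -16, 0, 0.21, 0.016, 0.25, 251, -520, -16, 0, 0.21, 0.016, 0.25, 251, -520, -16, 0, 0.21, 0.016, 0.25, 251, -520, -16, 0, 0.21, 0.016, 0.25, 251, -520, -16, 0, 0.21, 0.016])

```text
time: 3.5
tool_pos: [0.4159, 0.1752, 0.2427]
ee_rot: [-179.9, -12.1, 19.7]
force: [1.2, -1.7, -0.2]
grip_width: 0.752
```

>>> servo_tool(plan=[0.25, 0, 0, 0, 0, 0, 0, 0.25, 0, 0, 0, 0, 0, 0])

```text
time: 3.7
tool_pos: [0.4157, 0.174, 0.242]
ee_rot: [-179.9, -12.0, 19.9]
force: [0.3, -1.3, -1.1]
grip_width: 0.747
```

Run:
```python
from h import *
w=cam('wrist')
c=[(c,s) for c,s in blobs(w,'blue',300)]
for k,s in c: print(np.round(k,1),s)
for i in range(3): print('pred',np.round(proj(w,lane(.02+.04*i,0,.058)),1))
print(robot.get_obs()['tool_pos'])
go(lane(.02,0,.036),RL); go(lane(.02,0,.1),RL)
```

```text
[238.7  61.9] [ 220   43   38   39 1294]
[241.5 111.9] [ 224   95   36   35 1159]
[244.4 158.4] [ 228  143   34   32 1018]
pred [244.2 155.9]
pred [241.  109.7]
pred [237.5  59.5]
[0.41578341 0.17302103 0.24192803]
shift [ 32.9 -70.1 168.3] turn [-0.002  0.001  0.   ]
shift [ 32.8 -70.3 104.3] turn [-0.002  0.001  0.   ]
```

>>> servo_tool(plan=[0.25, 33, -70, 80, 0, 0, 0, 0.25, 33, -70, 80, 0, 0, 0, 0.25, 33, -70, 80, 0, 0, 0, 0.25, 33, -70, 90, 0, 0, 0, 0.25, 33, -70, 110, 0, 0, 0, 0.25, 33, -70, 130, 0, 0, 0, 0.25, 33, -70, 150, 0, 0, 0, 0.25, 33, -70, 160, 0, 0, 0, 0.25, 33, -70, 168, 0, 0, 0, 0.25, 33, -70, 168, 0, 0, 0])

```text
time: 4.75
tool_pos: [0.4552, 0.2621, 0.0846]
ee_rot: [-179.9, -12.0, 19.8]
force: [0.0, -0.2, 0.1]
grip_width: 0.749
```

Run:
```python
from h import *
go(lane(.02,0,.036),RL)
```

```text
shift [-0.2 -0.   0.3] turn [-0.001  0.001  0.   ]
```

>>> servo_tool(plan=[1, 0, 0, 0, 0, 0, 0, 1, 0, 0, 0, 0, 0, 0, 1, 0, 0, 0, 0, 0, 0, 1, 0, 0, 0, 0, 0, 0, 1, 0, 0, 0, 0, 0, 0, 1, 0, 0, 0, 0, 0, 0, 1, 0, 0, 0, 0, 0, 0], squeeze=30)

```text
time: 5.45
tool_pos: [0.4553, 0.263, 0.0856]
ee_rot: [-179.9, -12.1, 19.9]
force: [-1.7, -1.3, 8.3]
grip_width: 0.464
```

>>> servo_tool(plan=[1, 0, 0, -5, 0, 0, 0, 1, 0, 0, -12, 0, 0, 0, 1, 0, 0, -20, 0, 0, 0, 1, 0, 0, -28, 0, 0, 0, 1, 0, 0, -36, 0, 0, 0, 1, 0, 0, -44, 0, 0, 0, 1, 0, 0, -52, 0, 0, 0, 1, 0, 0, -60, 0, 0, 0, 1, 0, 0, -68, 0, 0, 0, 1, 0, 0, -80, 0, 0, 0])

```text
time: 6.45
tool_pos: [0.439, 0.257, 0.1634]
ee_rot: [-179.9, -12.0, 19.9]
force: [-1.3, 0.8, -0.4]
grip_width: 0.466
```

>>> servo_tool(plan=[1, 0, 0, -20, 0, 0, 0, 1, 0, 0, -50, 0, 0, 0, 1, 0, 0, -90, 0, 0, 0, 1, 0, 0, -120, 0, 0, 0, 1, 0, 0, -125, 0, 0, 0, 1, 0, 0, -125, 0, 0, 0])

```text
time: 7.05
tool_pos: [0.4151, 0.2479, 0.2861]
ee_rot: [-180.0, -12.1, 19.8]
force: [0.0, -0.1, -1.4]
grip_width: 0.461
```

Run:
```python
from h import *
a=cam('scene');b=cam('side'); 
for n,p in (('scene1',a),('side1',b)): 
    for c,s in blobs(p,'blue',40): print(n,np.round(c,1),s)
    cv2.imwrite(f'pics/{n}.png',np.asarray(p['pixels']))
i=np.hstack([np.asarray(a['pixels'])[60:310,200:520],np.asarray(b['pixels'])[100:350,150:470]]); cv2.imwrite('pics/v1.png',cv2.resize(i,None,fx=1.25,fy=1.25))
go([.61,-.115,.25],Rdown(0)); go([.61,-.115,.046],Rdown(0))
```

```text
scene1 [390.7  62.3] [388  59   8   8  41]
scene1 [505.4 103.6] [498  94  15  20 154]
scene1 [528.5 120.1] [516 101  27  35 470]
scene1 [392.6 125.4] [386 121  14  10  76]
scene1 [507.6 141.7] [491 124  38  32 385]
scene1 [404.8 130.3] [399 126  13  10  79]
scene1 [446.2 161. ] [442 155  10  16  77]
scene1 [216.4 200.6] [210 195  14  12 106]
scene1 [174.5 219. ] [167 213  16  13 113]
side1 [402.5 149.2] [397 146  10   7  43]
side1 [326.6 216.9] [325 210   5  15  44]
side1 [282.7 298.9] [274 291  18  17 255]
side1 [306.1 301.6] [298 294  17  16 243]
side1 [205.7 309.1] [201 300  11  20 137]
shift [ 52.1 407.5  45.7] turn [-0.038 -0.207  0.345]
shift [  9.8 407.9 245.3] turn [-0.038 -0.207  0.345]
```

View pics/v1.png

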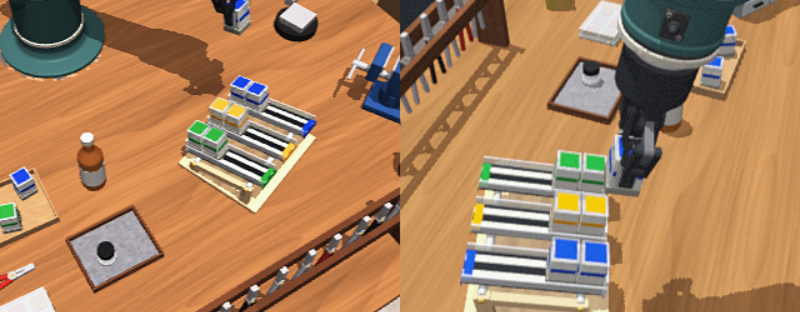

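Run:
```python
from h import *
print(np.round(robot.get_obs()['joint_pos'],1))
for n in ('scene','side'):
    p=cam(n); im=np.asarray(p['pixels']); h=cv2.cvtColor(im,cv2.COLOR_BGR2HSV)
    # grey felt: low saturation
    m=cv2.inRange(h,(0,0,60),(180,70,190)); L=cv2.connectedComponentsWithStats(m)
    u,v=(265,262) if n=='scene' else (305,178)
    i=L[1][v,u]; k=cv2.findContours((L[1]==i).astype(np.uint8),cv2.RETR_EXTERNAL,cv2.CHAIN_APPROX_NONE)[0][0][:,0]
    q=np.float32([ray(p,a,b,.006)[:2]*1000 for a,b in k]); print(n,L[2][i],cv2.minAreaRect(q),q.min(0),q.max(0))
```

```text
[  16.3    3.7  -54.   115.8    8.3   50.8 -112.1]
scene [ 256  229   71   60 2055] ((607.185546875, -160.13555908203125), (148.26971435546875, 112.98207092285156), 87.91635131835938) [ 548.50555 -235.45102] [666.0865  -85.13229]
side [ 273  149   53   44 1330] ((610.9202270507812, -167.20352172851562), (141.23191833496094, 115.79115295410156), 88.07061004638672) [ 553.3329  -239.58723] [670.674   -95.25211]
```

Run:
```python
from h import *
go([.61,-.122,.25],Rdown(88))
```

```text
shift [ 49.7 414.4  44.6] turn [ 0.122 -0.184 -1.184]
```

>>> servo_tool(plan=[1, 8, 60, 6, 0.012, -0.018, -0.118, 1, 16, 120, 13, 0.024, -0.037, -0.237, 1, 22, 160, 18, 0.037, -0.055, -0.355, 1, 27, 200, 22, 0.049, -0.074, -0.474, 1, 32, 240, 26, 0.061, -0.092, -0.592, 1, 37, 280, 31, 0.073, -0.11, -0.71, 1, 42, 320, 36, 0.085, -0.129, -0.829, 1, 47, 360, 40, 0.098, -0.147, -0.947, 1, 50, 395, 44, 0.11, -0.166, -1.066, 1, 50, 414, 45, 0.122, -0.184, -1.184])

```text
time: 8.25
tool_pos: [0.611, -0.1245, 0.2484]
ee_rot: [-179.9, -0.1, 88.1]
force: [-0.6, 0.0, 0.4]
grip_width: 0.464
```

>>> servo_tool(plan=[1, 0, 0, 0, 0, 0, 0, 1, 0, 0, 0, 0, 0, 0])

```text
time: 8.45
tool_pos: [0.6102, -0.1206, 0.2497]
ee_rot: [180.0, -0.1, 87.9]
force: [0.3, 1.2, -0.9]
grip_width: 0.463
```

Run:
```python
from h import *
go([.61,-.122,.052],Rdown(88)); go([.61,-.122,.042],Rdown(88))
w=cam('wrist'); cv2.imwrite('pics/w2.png',np.asarray(w['pixels']))
```

```text
shift [ -1.9  -0.2 197.7] turn [ 0.    -0.002 -0.002]
shift [-1.900e+00 -2.000e-01  2.077e+02] turn [ 0.    -0.002 -0.002]
```

View pics/w2.png

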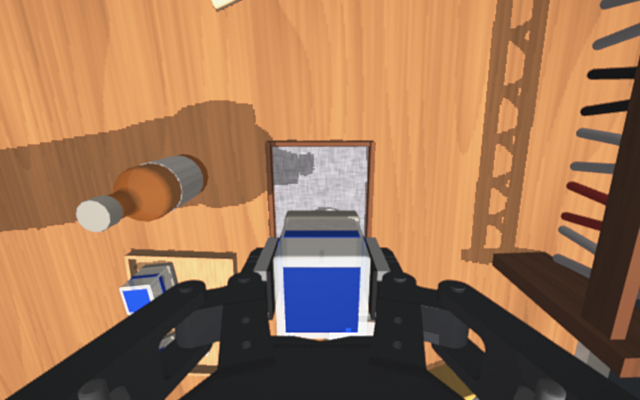

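>>> servo_tool(plan=[1, -2, 0, 40, 0, 0, 0, 1, -2, 0, 85, 0, 0, 0, 1, -2, 0, 125, 0, 0, 0, 1, -2, 0, 155, 0, 0, 0, 1, -2, 0, 175, 0, 0, 0, 1, -2, 0, 188, 0, 0, 0, 1, -2, 0, 196, 0, 0, 0, 1, -2, 0, 200, 0, 0, 0, 1, -2, 0, 202, 0, 0, 0, 1, -2, 0, 202, 0, 0, 0])

```text
time: 9.5
tool_pos: [0.611, -0.1233, 0.0496]
ee_rot: [179.9, -0.0, 88.0]
force: [-0.6, -0.1, -0.1]
grip_width: 0.461
```

>>> servo_tool(plan=[1, 0, 0, 1, 0, 0, 0, 1, 0, 0, 2, 0, 0, 0, 1, 0, 0, 3, 0, 0, 0, 1, 0, 0, 3.5, 0, 0, 0, 1, 0, 0, 3.5, 0, 0, 0])

```text
time: 10.0
tool_pos: [0.6107, -0.1233, 0.0454]
ee_rot: [179.9, -0.0, 88.0]
force: [0.0, -0.3, -1.2]
grip_width: 0.466
```

>>> servo_tool(plan=[1, 0, 0, 0.7, 0, 0, 0, 1, 0, 0, 1.4, 0, 0, 0, 1, 0, 0, 2.1, 0, 0, 0, 1, 0, 0, 2.1, 0, 0, 0])

```text
time: 10.4
tool_pos: [0.6107, -0.1232, 0.0433]
ee_rot: [179.9, -0.0, 88.0]
force: [-0.3, -0.1, -0.7]
grip_width: 0.458
```

>>> servo_tool(plan=[1, 0, 0, 0.6, 0, 0, 0, 1, 0, 0, 1.2, 0, 0, 0, 1, 0, 0, 1.8, 0, 0, 0, 1, 0, 0, 1.8, 0, 0, 0])

```text
time: 10.8
tool_pos: [0.6113, -0.1232, 0.0426]
ee_rot: [179.8, -0.0, 88.0]
force: [-2.7, -0.1, 13.5]
grip_width: 0.466
```

>>> servo_tool(plan=[0.45, 0, 0, -0.5, 0, 0, 0, 0.35, 0, 0, -0.5, 0, 0, 0, 0.25, 0, 0, -0.5, 0, 0, 0, 0.25, 0, 0, -0.5, 0, 0, 0, 0.25, 0, 0, -15, 0, 0, 0, 0.25, 0, 0, -35, 0, 0, 0, 0.25, 0, 0, -75, 0, 0, 0, 0.25, 0, 0, -120, 0, 0, 0, 0.25, 0, 0, -170, 0, 0, 0, 0.25, 0, 0, -180, 0, 0, 0])

```text
time: 11.8
tool_pos: [0.6123, -0.1229, 0.2282]
ee_rot: [179.5, 0.0, 88.0]
force: [0.1, -0.5, -1.2]
grip_width: 0.749
```

Run:
```python
from h import *
w=cam('wrist'); rects(w,'blue',.064,400)
print(np.round(robot.get_obs()['joint_pos'],1))
for yaw in (4,23.1): print(yaw)
go([.385,-.257,.23],Rdown(4));go([.380,-.371,.23],Rdown(23.1));go([.380,-.371,.044],Rdown(23.1))
```

```text
blue [ 610.9 -126.6] size 27.6 28.2 yaw mod 90: 87.8
[ 40.9  31.4 -45.1  93.   24.   65.2 -12.1]
4
23.1
shift [-141.8 -222.1   -4.5] turn [ 0.007 -0.005  1.466]
shift [-255.9 -223.    -4.4] turn [ 0.008 -0.004  1.132]
shift [-255.7 -224.5  181.6] turn [ 0.008 -0.004  1.132]
```

Run:
```python
from h import *
d=cam('side'); s=cam('scene')
b=ray(d,427,110,0); print('bottom',b)
for z in (.05,.08,.1,.12,.15,.2): print(z,np.round(proj(d,[b[0],b[1],z]),0),np.round(proj(s,[b[0],b[1],z]),0))
i=np.hstack([np.asarray(s['pixels'])[170:370,0:280],np.asarray(d['pixels'])[0:200,320:600]]); cv2.imwrite('pics/v2.png',cv2.resize(i,None,fx=1.4,fy=1.4))
```

```text
bottom [ 0.3555753  -0.54875335  0.        ]
0.05 [430.  95.] [106. 247.]
0.08 [432.  86.] [101. 241.]
0.1 [433.  80.] [ 98. 237.]
0.12 [434.  74.] [ 94. 233.]
0.15 [436.  64.] [ 89. 227.]
0.2 [439.  47.] [ 79. 216.]
```

View pics/v2.png

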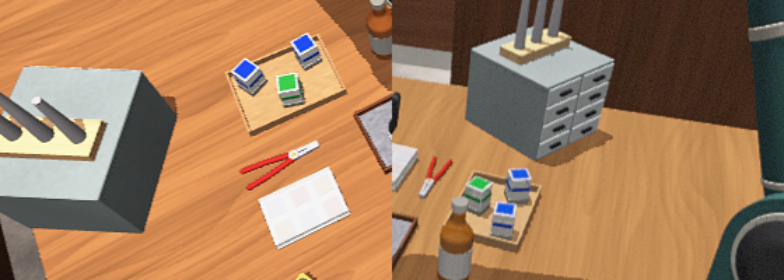

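>>> servo_tool(plan=[0.25, -32, -28, -1, 0, 0, 0.14, 0.25, -64, -56, -1, 0, 0, 0.28, 0.25, -96, -84, -2, 0, 0, 0.42, 0.25, -128, -112, -2, 0, 0, 0.56, 0.25, -160, -140, -2, 0, 0, 0.7, 0.25, -192, -168, -3, 0, 0, 0.84, 0.25, -224, -196, -3, 0, 0, 0.98, 0.25, -256, -223, -4, 0.008, -0.004, 1.132, 0.25, -256, -223, -4, 0.008, -0.004, 1.132, 0.25, -256, -223, -4, 0.008, -0.004, 1.132])

```text
time: 12.95
tool_pos: [0.3776, -0.3714, 0.224]
ee_rot: [-179.7, 0.3, 23.0]
force: [0.1, 0.9, -0.0]
grip_width: 0.749
```

Run:
```python
from h import *
w=cam('wrist'); rects(w,'blue',.062,400)
go([.380,-.371,.044],Rdown(23.1))
```

```text
blue [ 385.1 -256.8] size 28.5 28.9 yaw mod 90: 4.2
blue [ 378.9 -371.3] size 28.3 28.5 yaw mod 90: 25.5
shift [  2.3   2.  180.2] turn [-0.006  0.006  0.001]
```

>>> servo_tool(plan=[0.25, 2, 2, 45, -0.006, 0.006, -0.021, 0.25, 2, 2, 90, -0.006, 0.006, -0.021, 0.25, 2, 2, 120, -0.006, 0.006, -0.021, 0.25, 2, 2, 145, -0.006, 0.006, -0.021, 0.25, 2, 2, 160, -0.006, 0.006, -0.021, 0.25, 2, 2, 172, -0.006, 0.006, -0.021, 0.25, 2, 2, 179, -0.006, 0.006, -0.021, 0.25, 2, 2, 180, -0.006, 0.006, -0.021, 0.25, 2, 2, 180, -0.006, 0.006, -0.021])

```text
time: 13.9
tool_pos: [0.3803, -0.3722, 0.0456]
ee_rot: [179.9, -0.1, 24.3]
force: [0.2, -0.1, 0.2]
grip_width: 0.754
```

>>> servo_tool(plan=[1, 0, 0, 0, 0, 0, 0, 1, 0, 0, 0, 0, 0, 0, 1, 0, 0, 0, 0, 0, 0, 1, 0, 0, 0, 0, 0, 0, 1, 0, 0, 0, 0, 0, 0, 1, 0, 0, 0, 0, 0, 0, 1, 0, 0, 0, 0, 0, 0])

```text
time: 14.6
tool_pos: [0.3802, -0.3724, 0.0457]
ee_rot: [179.8, -0.1, 24.3]
force: [-0.8, 0.9, 7.2]
grip_width: 0.465
```

>>> servo_tool(plan=[1, 0, 0, -5, 0, 0, 0, 1, 0, 0, -15, 0, 0, 0, 1, 0, 0, -35, 0, 0, 0, 1, 0, 0, -65, 0, 0, 0, 1, 0, 0, -105, 0, 0, 0, 1, 0, 0, -150, 0, 0, 0, 1, 0, 0, -190, 0, 0, 0, 1, 0, 0, -210, 0, 0, 0, 1, 0, 0, -210, 0, 0, 0])

```text
time: 15.5
tool_pos: [0.3805, -0.3723, 0.2588]
ee_rot: [179.6, -0.1, 24.3]
force: [0.6, 0.0, -0.9]
grip_width: 0.464
```

Run:
```python
from h import *
go(lane(.112,0,.16),RL)
```

```text
shift [ 392.9 -542.7   31. ] turn [-0.001  0.208  0.079]
```

>>> servo_tool(plan=[1, 18, -25, -5, 0, 0.01, 0.005, 1, 42, -58, -12, 0, 0.025, 0.01, 1, 66, -91, -18, 0, 0.04, 0.015, 1, 90, -124, -20, 0, 0.05, 0.02, 1, 114, -157, -20, 0, 0.06, 0.025, 1, 138, -190, -20, 0, 0.08, 0.03, 1, 162, -223, -20, 0, 0.09, 0.035, 1, 186, -256, -20, 0, 0.1, 0.04, 1, 210, -289, -20, 0, 0.12, 0.045, 1, 230, -318, -20, 0, 0.13, 0.05])

```text
time: 16.5
tool_pos: [0.4579, 0.0148, 0.2745]
ee_rot: [-179.9, -7.5, 21.5]
force: [1.4, -1.0, -1.1]
grip_width: 0.465
```

Run:
```python
from h import *
print(np.round(robot.get_obs()['joint_pos'],1))
go(lane(.112,0,.16),RL)
```

```text
[ 44.4   3.6 -49.8 116.5   0.7  54.  -74.1]
shift [ 144.1 -229.2   69.5] turn [-0.006  0.079  0.029]
```

>>> servo_tool(plan=[1, 25, -40, 5, 0, 0.015, 0.005, 1, 49, -78, 8, 0, 0.03, 0.01, 1, 73, -116, 12, 0, 0.045, 0.015, 1, 97, -154, 20, 0, 0.06, 0.02, 1, 121, -192, 40, -0.006, 0.079, 0.029, 1, 138, -219, 55, -0.006, 0.079, 0.029, 1, 144, -229, 65, -0.006, 0.079, 0.029, 1, 144, -229, 69, -0.006, 0.079, 0.029, 1, 144, -229, 69, -0.006, 0.079, 0.029])

```text
time: 17.4
tool_pos: [0.5153, 0.281, 0.2246]
ee_rot: [-180.0, -11.9, 19.8]
force: [1.4, 0.0, -0.3]
grip_width: 0.462
```

Run:
```python
from h import *
go(lane(.112,0,.0415),RL)
w=cam('wrist'); cv2.imwrite('pics/w3.png',np.asarray(w['pixels']))
for x in (.02,.06): print(np.round(proj(w,lane(x,0,.058)),1))
for c,s in blobs(w,'blue',150): print(np.round(c,1),s)
```

```text
shift [  1.3  -2.6 118.5] turn [-0.     0.002 -0.   ]
[317.7 303.8]
[317.5 262.4]
[121.9  48.3] [  73    0   75   87 2301]
[22.  35.9] [   0   17   48   40 1439]
[87.5 36.2] [ 74  30  26  14 173]
[317.6 112.5] [293 105  51  16 707]
[321.3 224.5] [285 222  74   6 430]
[321.4 285.6] [ 285  255   74   64 4512]
```

View pics/w3.png

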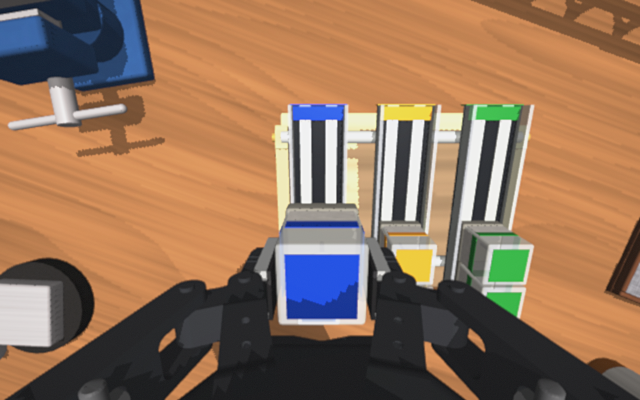

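>>> servo_tool(plan=[1, 1, -2.6, 10, 0, 0, 0, 1, 1, -2.6, 35, 0, 0, 0, 1, 1, -2.6, 60, 0, 0, 0, 1, 1, -2.6, 80, 0, 0, 0, 1, 1, -2.6, 95, 0, 0, 0, 1, 1, -2.6, 105, 0, 0, 0, 1, 1, -2.6, 111, 0, 0, 0, 1, 1, -2.6, 114, 0, 0, 0, 1, 1, -2.6, 114, 0, 0, 0])

```text
time: 18.35
tool_pos: [0.5383, 0.2924, 0.1143]
ee_rot: [-180.0, -12.0, 19.7]
force: [-0.8, 0.3, 0.2]
grip_width: 0.464
```

Run:
```python
from h import *
go(lane(.112,0,.0415),RL)
```

```text
shift [-0.9  0.4  5.3] turn [-0.    -0.    -0.001]
```

>>> servo_tool(plan=[1, -1, 0.4, 1.5, 0, 0, 0, 1, -1, 0.4, 2.5, 0, 0, 0, 1, -1, 0.4, 3.3, 0, 0, 0, 1, -1, 0.4, 4, 0, 0, 0, 1, -1, 0.4, 4, 0, 0, 0])

```text
time: 18.85
tool_pos: [0.5382, 0.2919, 0.1099]
ee_rot: [-180.0, -12.0, 19.8]
force: [-0.5, 0.2, -0.7]
grip_width: 0.467
```

>>> servo_tool(plan=[1, 0, 0, 0.7, 0, 0, 0, 1, 0, 0, 1.4, 0, 0, 0, 1, 0, 0, 1.4, 0, 0, 0])

```text
time: 19.15
tool_pos: [0.5389, 0.2926, 0.1095]
ee_rot: [-180.0, -12.1, 19.8]
force: [-2.8, -1.3, 12.3]
grip_width: 0.465
```

>>> servo_tool(plan=[0.45, 0, 0, -0.8, 0, 0, 0, 0.35, 0, 0, -0.8, 0, 0, 0, 0.25, 0, 0, -0.8, 0, 0, 0, 0.25, 0, 0, -0.8, 0, 0, 0, 0.25, 0, 0, -10, 0, 0, 0, 0.25, 0, 0, -30, 0, 0, 0, 0.25, 0, 0, -70, 0, 0, 0, 0.25, 0, 0, -115, 0, 0, 0, 0.25, 0, 0, -150, 0, 0, 0, 0.25, 0, 0, -160, 0, 0, 0])

```text
time: 20.15
tool_pos: [0.5072, 0.2815, 0.2691]
ee_rot: [-180.0, -12.3, 19.8]
force: [-0.4, -0.5, -0.2]
grip_width: 0.748
```

Run:
```python
from h import *
w=cam('wrist')
for x in (.02,.06,.1): print('pred',np.round(proj(w,lane(x,0,.058)),1))
for c,s in blobs(w,'blue',250): print(np.round(c,1),s)
print(np.round(robot.get_obs()['joint_pos'],1))
go([.386,-.2565,.25],Rdown(4.1)); go([.42,.03,.27],Rdown(4.1))
```

```text
pred [321.4 279.8]
pred [321.3 243.5]
pred [321.3 204.5]
[34.9  5.5] [  0   0  87  17 870]
[149.4  51.5] [ 111    5   60   88 2019]
[54.8 56.1] [  11   37   87   39 2224]
[321.1 116.2] [300 110  44  13 499]
[321.5 207. ] [307 193  30  29 870]
[322.1 245.9] [308 233  30  27 787]
[321.6 282. ] [308 270  28  25 689]
[  10.8   19.3  -53.4  105.2   24.5   53.5 -122.8]
shift [-293.3  465.   -44.5] turn [-0.029 -0.213  0.272]
shift [-163.1  206.9  -36.7] turn [-0.029 -0.213  0.272]
```

>>> servo_tool(plan=[0.25, -16, 26, -2, -0.002, -0.012, 0.016, 0.25, -43, 68, -7, -0.004, -0.032, 0.04, 0.25, -70, 111, -11, -0.007, -0.051, 0.065, 0.25, -97, 154, -15, -0.01, -0.07, 0.09, 0.25, -124, 197, -19, -0.012, -0.09, 0.115, 0.25, -151, 239, -23, -0.015, -0.11, 0.14, 0.25, -178, 282, -27, -0.018, -0.13, 0.165, 0.25, -205, 325, -31, -0.02, -0.15, 0.19, 0.25, -232, 368, -35, -0.023, -0.168, 0.215, 0.25, -255, 405, -39, -0.025, -0.186, 0.237])

```text
time: 21.2
tool_pos: [0.4003, -0.1895, 0.2492]
ee_rot: [-179.8, -1.2, 6.0]
force: [0.9, -0.5, 0.1]
grip_width: 0.748
```

Run:
```python
from h import *
go([.386,-.2565,.22],Rdown(4.1))
```

```text
shift [-21.9  65.2  28.6] turn [-0.004 -0.021  0.034]
```

>>> servo_tool(plan=[0.25, -15, 40, 10, -0.004, -0.021, 0.034, 0.25, -22, 60, 25, -0.004, -0.021, 0.034, 0.25, -22, 65, 28, -0.004, -0.021, 0.034, 0.25, -22, 65, 28, -0.004, -0.021, 0.034])

```text
time: 21.6
tool_pos: [0.387, -0.2541, 0.2203]
ee_rot: [-179.9, -0.0, 4.1]
force: [-0.1, -0.0, -0.2]
grip_width: 0.748
```

Run:
```python
from h import *
w=cam('wrist'); rects(w,'blue',.062,300); rects(w,'green',.062,300)
go([.386,-.2565,.044],Rdown(4.1))
```

```text
blue [ 385.1 -257. ] size 28.1 28.6 yaw mod 90: 4.1
green [ 445.3 -317.2] size 27.7 28.0 yaw mod 90: 70.5
shift [ -1.9   3.  177. ] turn [-0.001 -0.001  0.002]
```

>>> servo_tool(plan=[0.25, -2, 3, 40, 0, 0, 0, 0.25, -2, 3, 85, 0, 0, 0, 0.25, -2, 3, 115, 0, 0, 0, 0.25, -2, 3, 140, 0, 0, 0, 0.25, -2, 3, 158, 0, 0, 0, 0.25, -2, 3, 170, 0, 0, 0, 0.25, -2, 3, 176, 0, 0, 0, 0.25, -2, 3, 177, 0, 0, 0, 0.25, -2, 3, 177, 0, 0, 0])

```text
time: 22.55
tool_pos: [0.3862, -0.2576, 0.0449]
ee_rot: [179.9, -0.1, 4.2]
force: [-0.1, -0.4, 0.2]
grip_width: 0.751
```

>>> servo_tool(plan=[1, 0, 0, 0, 0, 0, 0, 1, 0, 0, 0, 0, 0, 0, 1, 0, 0, 0, 0, 0, 0, 1, 0, 0, 0, 0, 0, 0, 1, 0, 0, 0, 0, 0, 0, 1, 0, 0, 0, 0, 0, 0, 1, 0, 0, 0, 0, 0, 0])

```text
time: 23.25
tool_pos: [0.386, -0.2579, 0.0448]
ee_rot: [179.9, -0.1, 4.2]
force: [-1.4, 0.4, 9.2]
grip_width: 0.465
```

>>> servo_tool(plan=[1, 0, 0, -5, 0, 0, 0, 1, 0, 0, -15, 0, 0, 0, 1, 0, 0, -35, 0, 0, 0, 1, 0, 0, -65, 0, 0, 0, 1, 0, 0, -105, 0, 0, 0, 1, 0, 0, -150, 0, 0, 0, 1, 0, 0, -195, 0, 0, 0, 1, 0, 0, -225, 0, 0, 0, 1, 0, 0, -230, 0, 0, 0, 1, 0, 0, -230, 0, 0, 0])

```text
time: 24.25
tool_pos: [0.3855, -0.2576, 0.2752]
ee_rot: [179.9, -0.1, 4.2]
force: [0.3, -0.6, -1.4]
grip_width: 0.464
```

Run:
```python
from h import *
go(lane(.151,0,.16),RL)
```

```text
shift [ 205.4 -540.9   41.6] turn [ 0.031  0.207 -0.272]
```

>>> servo_tool(plan=[1, 9, -24, 0, 0.001, 0.01, -0.012, 1, 23, -61, 0, 0.003, 0.023, -0.03, 1, 37, -98, 0, 0.006, 0.037, -0.049, 1, 51, -135, 0, 0.008, 0.052, -0.068, 1, 65, -172, 0, 0.01, 0.066, -0.087, 1, 79, -209, 0, 0.012, 0.08, -0.105, 1, 93, -246, 0, 0.014, 0.094, -0.124, 1, 107, -283, 0, 0.016, 0.108, -0.142, 1, 121, -320, 0, 0.018, 0.122, -0.16, 1, 133, -350, 0, 0.02, 0.134, -0.176])

```text
time: 25.25
tool_pos: [0.4919, 0.1041, 0.2732]
ee_rot: [-179.5, -7.8, 14.4]
force: [0.5, -1.7, -1.2]
grip_width: 0.463
```

Run:
```python
from h import *
go(lane(.151,0,.16),RL)
```

```text
shift [  99.  -171.3   55.7] turn [ 0.007  0.074 -0.093]
```

>>> servo_tool(plan=[1, 20, -35, 5, 0.001, 0.015, -0.02, 1, 40, -70, 10, 0.003, 0.03, -0.037, 1, 60, -105, 20, 0.004, 0.045, -0.056, 1, 80, -140, 35, 0.006, 0.06, -0.075, 1, 94, -163, 45, 0.007, 0.074, -0.093, 1, 99, -171, 52, 0.007, 0.074, -0.093, 1, 99, -171, 55, 0.007, 0.074, -0.093, 1, 99, -171, 55, 0.007, 0.074, -0.093, 1, 99, -171, 55, 0.007, 0.074, -0.093])

```text
time: 26.15
tool_pos: [0.5526, 0.2921, 0.2345]
ee_rot: [179.9, -12.0, 19.6]
force: [-0.2, 0.3, -0.8]
grip_width: 0.468
```

Run:
```python
from h import *
go(lane(.151,0,.0409),RL)
```

```text
shift [-1.000e-01 -5.100e+00  1.207e+02] turn [ 0.003 -0.    -0.004]
```

>>> servo_tool(plan=[1, 0, -5, 10, 0.003, 0, -0.004, 1, 0, -5, 35, 0.003, 0, -0.004, 1, 0, -5, 60, 0.003, 0, -0.004, 1, 0, -5, 80, 0.003, 0, -0.004, 1, 0, -5, 95, 0.003, 0, -0.004, 1, 0, -5, 105, 0.003, 0, -0.004, 1, 0, -5, 112, 0.003, 0, -0.004, 1, 0, -5, 116, 0.003, 0, -0.004, 1, 0, -5, 116, 0.003, 0, -0.004])

```text
time: 27.05
tool_pos: [0.5739, 0.3061, 0.121]
ee_rot: [-180.0, -12.1, 19.9]
force: [0.6, -0.6, -0.2]
grip_width: 0.462
```

Run:
```python
from h import *
go(lane(.151,0,.0409),RL)
```

```text
shift [-0.7  1.1  4.6] turn [-0.001 -0.001  0.001]
```

>>> servo_tool(plan=[1, -0.5, 1, 1.5, 0, 0, 0, 1, -0.5, 1, 2.5, 0, 0, 0, 1, -0.5, 1, 3.3, 0, 0, 0, 1, -0.5, 1, 4, 0, 0, 0, 1, -0.5, 1, 4, 0, 0, 0])

```text
time: 27.55
tool_pos: [0.5745, 0.3052, 0.117]
ee_rot: [-180.0, -12.1, 19.9]
force: [0.2, -0.1, 0.7]
grip_width: 0.46
```

>>> servo_tool(plan=[1, 0, 0, 0.5, 0, 0, 0, 1, 0, 0, 1, 0, 0, 0, 1, 0, 0, 1, 0, 0, 0])

```text
time: 27.85
tool_pos: [0.5751, 0.3058, 0.117]
ee_rot: [-180.0, -12.2, 19.9]
force: [-2.4, -1.3, 9.0]
grip_width: 0.46
```

>>> servo_tool(plan=[0.45, 0, 0, -0.5, 0, 0, 0, 0.35, 0, 0, -0.5, 0, 0, 0, 0.25, 0, 0, -0.5, 0, 0, 0, 0.25, 0, 0, -0.5, 0, 0, 0, 0.25, 0, 0, -10, 0, 0, 0, 0.25, 0, 0, -30, 0, 0, 0, 0.25, 0, 0, -70, 0, 0, 0, 0.25, 0, 0, -115, 0, 0, 0, 0.25, 0, 0, -150, 0, 0, 0, 0.25, 0, 0, -160, 0, 0, 0])

```text
time: 28.85
tool_pos: [0.5431, 0.2948, 0.2778]
ee_rot: [-180.0, -12.4, 19.9]
force: [0.2, 1.0, -1.0]
grip_width: 0.749
```

Run:
```python
from h import *
w=cam('wrist'); a=cam('scene'); b=cam('side')
for x in (.02,.06,.1,.14): print('pred',*[np.round(proj(p,lane(x,0,.058)),1) for p in (w,a,b)])
for n,p,lo in (('w',w,250),('scene',a,60),('side',b,100)):
    for c,s in blobs(p,'blue',lo): print(n,np.round(c,1),s)
rects(a,'blue',.064,60) if 0 else None
i=np.hstack([np.asarray(a['pixels'])[60:360,150:500],np.asarray(w['pixels'])[80:380,150:500]]); cv2.imwrite('pics/v3.png',i)
```

```text
pred [321.5 313.1] [392.7 125.4] [306.2 301.6]
pred [321.6 279.2] [405.  130.1] [282.4 299.3]
pred [321.7 242.9] [417.7 135. ] [258.1 296.9]
pred [321.7 203.9] [430.9 139.9] [233.5 294.5]
w [68.6 33.4] [  13    0  103   66 3724]
w [156.9  82.5] [ 135   40   41   81 1775]
w [ 66.4 103.2] [  25   85   83   37 1979]
w [321.9 153.6] [300 147  45  14 479]
w [321.6 206. ] [307 192  31  30 876]
w [321.8 245. ] [308 232  29  27 771]
w [322.5 281.5] [309 270  28  24 672]
w [322.3 315.4] [309 304  27  24 614]
scene [505.4 103.6] [498  94  15  20 154]
scene [528.5 120.1] [516 101  27  35 470]
scene [392.7 125.6] [386 121  14  10  72]
scene [507.6 141.7] [491 124  38  32 387]
scene [404.7 130.3] [399 126  13  10  74]
scene [417.8 135. ] [411 130  14  10  82]
scene [431.  139.9] [424 135  15  10  86]
scene [446.2 161. ] [442 155  10  16  77]
scene [303.  242.5] [296 236  15  14 130]
side [233.5 294.5] [224 287  20  16 267]
side [258.1 297.1] [249 289  19  17 253]
side [282.5 299. ] [274 292  18  15 231]
side [306.4 301.5] [298 294  17  16 232]
side [205.7 309.2] [201 300  11  20 135]
```

View pics/v3.png

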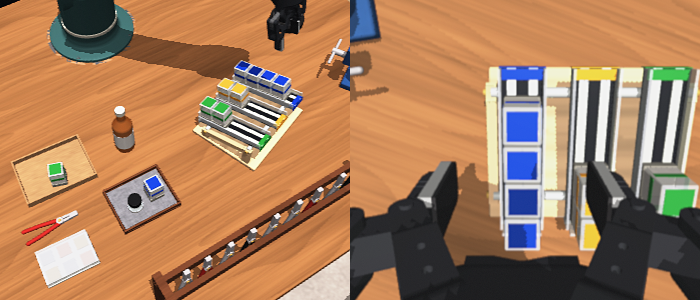

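All four boxes in the blue lane sit within about half a pixel of where the scene and side pictures should show them at 20, 60, 100 and 140 mm. The oldest box is upright in the tray beside the jar, and the green box is still in the carton. I'm handing in.

```bash
python3 -c "
from rig import robot
print(robot.get_obs()['force']); print(robot.job_done())"
```

```text
[ 0.43000139 -0.4495819  -0.53749033]
the job is handed in; nothing more can be done
None
```

The job is done and handed in at about 29 s of the 70 s allowed; the hand-in gave no verdict.

- **Oldest blue box:** I lifted it square out of the lane and set it upright in the bench tray next to the jar. The wrist camera put it at (0.611, -0.127), square to the tray.
- **Older boxes:** The other two slid down to the front stop by themselves.
- **New blue boxes:** I set both down in the blue lane behind the older ones and let go. They then slid forward until they touched.

**Last checks:**
- **Boxes in the lane:** In the scene and side cameras, all four lie within about 0.5 px of where they should be at 20, 60, 100 and 140 mm from the stop.
- **Wrist camera offset:** It read about 2 px (roughly 2 mm) off in the same direction for every box. I took this as its calibration error.
- **Everything else:** The other boxes, jar, bottle, pliers and sorting box looked undisturbed in the last picture. I did not re-measure them, except the carton's green box, last measured in place just before I took the second new box.
- **Gripper:** It was open, about 160 mm clear of the boxes, and the force on it was under 1 N.

No check failed.

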